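Top up the parts feeder

ROBOT

A 6-joint arm with a two-finger parallel gripper is mounted at the origin on the work surface. World frame = base frame: x ahead of the robot, y to its left, z up, the work surface at z = 0. Lengths are in m, angles in rad, forces in N, time in s.
With the tool pointing down it reaches from about 0.35 to 0.775 m from the base axis. Payload 7.3 kg.
Tool frame: the origin (TCP) lies between the finger pads; the fingertips stand 14 mm ahead of it and the grasp point (between the pads) lies 5 mm behind it; z points along the fingers, y is the line along which they close (so a half turn about z gives the same grasp; the last joint's range is limited). The gripper opens to 92 mm and grips with 3 to 60 N. Pads are 19 mm wide; open, the fingers measure 130 mm over their backs; the gripper's body (75 mm by 190 mm) begins 47 mm behind the grasp point.
Start: joints at [-1.471, 0.342, 1.524, -0, 1.275, -0.146], TCP at [0.128, -0.509, 0.241] pointing down, gripper open.
Joint ranges: [-2.53, 2.53], [-0.77, 2.02], [0.04, 2.7], [-1, 4.14], [0.28, 2.66], [-3.11, 3.11]. Speed limits (rad/s): [2.57, 2.57, 3.14, 3.14, 3.14, 3.14].

INTERFACE

Orientations are given as [roll, pitch, yaw] about the fixed x, y, z axes, in that order (R = Rz(yaw) Ry(pitch) Rx(roll)).
In Python, from cell import robot, eyes gives the robot as it stands. The module is installed in compiled form; this text tells all that it offers.
- The arm moves only by the shell command python3 -m handwheel 'ROWS' [FORCE]. ROWS is JSON, one flat list of numbers, 5 for each row, row after row: the shift along the world's x, y, z in mm, then the turn about the world's z in rad, then the opening, from 0 (shut) to 1 (fully open). In form: [x, y, z, spin, jaw, x, y, z, spin, jaw, ...]. A call has 1 to 8 rows; each row shifts and turns the commanded pose from where the row before left it; what a row does not reach is not made up. A row lasts 1/10 s, in which the tool goes at most 50 mm and 8.59 degrees, less where a joint would pass 70% of its speed; a pose out of reach is approached as far as the arm can. A call with a gripper value outside its range is refused whole. The fingers move at their own pace and stop on an object; FORCE is the grip in N (left out, the last holds). Time passes only in rows, so rows that do not move let the fingers close. It gives the time, the measured TCP pose, the force, the opening and the grip force at its end, in the units of the state.
- robot.observe(): the state, without advancing time (a new reading comes with each control period).
- eyes.read_camera(name): name is "scene" or "side" or "wrist"; returns (picture, depth): 400x640x3 uint8, blue, green, red; 400x640 float32, m along the optical axis (not along the pixel's ray), 0 where there is no reading.
- eyes.calibration(name): a dict with "fx", "fy", "cx", "cy" (pixels), "world_to_cam" (4x4, takes a point from world to camera coordinates). Camera axes: x right, y down, z forward; pixel columns grow to the right and rows downward; lengths in m; the calibration is good to about 2 mm. A picture is of the moment at which its call begins: read the wrist's pose just before it. calibration takes no time and is no camera call; for the wrist camera it gives the pose at the moment of the call.
- robot.hand_in(): hands the job in; it is judged then, once.
The state is a dict: "time": time; "qpos": joint angles; "qvel": joint speeds; "joint_efforts": joint torques, N m; "tool_pos": TCP position; "tool_rot": TCP orientation; "contact_force": force on the tool from outside, world axes, zero at the start; "torque": the same for the moment, N m; "opening": finger opening in m; "grip_force": force on a finger pad.
Only numpy, scipy, OpenCV 4.12 (cv2) and the standard library are available. Lean on these libraries where they do the work, as an engineer would, in place of code of your own. Each camera call takes 0.05 s, during which the arm holds its last target. There are 200 camera calls.

TASK

Top up the parts feeder: first turn the speed dial on the tilted control box fully anticlockwise to its end stop, then pour all six ball knobs from the long-handled cup into the open hopper. Stand the empty cup upright on the floor of the shallow grey tray and let go of it, and finally shut the hopper's clear lid all the way. Leave the other things on the bench where they are.

Things in the scene. Friction and masses are not known exactly. Their poses are not given: they have to be found in the camera images.
- dial (a joint): black rotary speed dial on the tilted control box: angle in rad, 0 = fully anticlockwise end stop (off); grows clockwise as seen when facing the dial (range 0 to 4.7). It starts 0.7 to 1.3 rad from off.
- dial_grip (a point): on the dial's axis at gripping height. Dial: 62 mm disc with an upright bar across it, 59 mm long, 14 mm thick; bar top 7 mm above this point, disc face 23 mm and panel 37 mm below it. Turns with the dial: z = dial axis, out of the panel, 35 deg from vertical, leaning to the control box's -x; x = along the bar; a white mark on the bar's -x half points down the panel when off.
- control: fixed control box: grey enclosure 130 x 130 x 50 mm with an aluminium panel, tilted 35 deg on a dark foot, 145 mm high at its highest; origin under the foot's centre; the panel looks to its own -x and up (away from the robot, to the bench's far side). The dial is at the panel's centre.
- hopper: fixed feeder hopper: open square steel box, 140 x 140 mm outside, walls 5 mm, on a 150 x 150 x 15 mm rubber base; inner floor at 20 mm, rim at 105 mm above the bench; origin on the bench under its centre; z up, the lid hinges on its +x rim.
- hopper_mouth (a point): centre of the hopper's mouth at rim height (105 mm); axes as the hopper's.
- lid (a joint): hinge angle of the hopper's clear lid in rad: 0 = shut on the rim, about 1.57 = upright; it stays where it is left and starts at 1.5 to 1.75. The hinge line lies along the hopper's y axis, 72 mm to +x of its centre, 106 mm above the bench.
- lid_edge (a point): middle of the aluminium bar (14 x 14 mm, 136 mm long) on the clear lid's free edge, 147 mm from the hinge; when shut it lies at the hopper's -x side, 110 mm above the bench. The lid plate is 136 mm wide, 6 mm thick. Turns with the lid: -x points from hinge to edge, z out of its outer (upper) face.
- cup: loose conical aluminium cup: 52 mm across its base, 96 mm across its mouth, 70 mm high, walls 4 mm; straight black handle, 14 x 14 mm, along the cup's own -x from 40 to 145 mm from its axis, its middle line 55 mm above the base. Origin under the base's centre, z up the cup's axis. About 0.15 kg; holds six ball knobs.
- cup_grip (a point): point on the middle line of the cup's handle, 105 mm from the cup's axis, 55 mm above its base; axes as the cup's.
- cup_rim (a point): centre of the cup's mouth, 70 mm above its base; axes as the cup's.
- tray: fixed shallow square grey tray, 150 x 150 mm, 14 mm high, walls and floor 4 mm; origin under its centre. It is empty.
- ball0: one of six black plastic ball knobs, 24 mm diameter, 14 g, lying in the cup; origin at its centre.
- ball1: one of six black plastic ball knobs, 24 mm diameter, 14 g, lying in the cup; origin at its centre.
- ball2: one of six black plastic ball knobs, 24 mm diameter, 14 g, lying in the cup; origin at its centre.
- ball3: one of six black plastic ball knobs, 24 mm diameter, 14 g, lying in the cup; origin at its centre.
- ball4: one of six black plastic ball knobs, 24 mm diameter, 14 g, lying in the cup; origin at its centre.
- ball5: one of six black plastic ball knobs, 24 mm diameter, 14 g, lying in the cup; origin at its centre.
- glue: the white glue bottle with a cap (130 mm tall, 42 mm across), a loose bystander; origin under its middle.
- tape: the tape roll lying flat (100 mm across, 25 mm high, 64 mm hole), a loose bystander; origin under its middle.
- driver: the screwdriver (190 mm), a loose bystander; origin under its middle.
- bracket: the bent sheet-steel bracket (120 x 70 mm, 47 mm high at one end), a loose bystander; origin under its middle.
Things that resemble listed ones, but are neither listed nor needed, are in the scene too. Of the things like the tray, leave any that is red; of the rest the larger one is meant.

How it is judged:
By the outcome, as a careful person would: the job done as asked, in the order asked, and still so for the second after the job is handed in, with the robot touching nothing.
It also fails if it takes over 72 s, if anything falls off the work surface, if the arm or the gripper's body presses on something with over 40 N, if the wrist force passes 120 N, or if a joint passes its speed limit or range.

## Working session

There is one attempt and no reset: what is moved stays moved. The work goes in short steps, Python scripts to look and compute and a shell command to move; the robot and the scene stay as the last step left them, time stands still between calls to the robot, and variables do not carry over. Pictures are saved under pics/ and viewed, at most 10 in all, crops included, and the job is handed in when it is done.

```bash
mkdir -p pics
cat > h.py <<'E'
import numpy as np,cv2
from cell import robot,eyes
def shot(name,save=None):
    cal=eyes.calibration(name); im,d=eyes.read_camera(name)
    if save: cv2.imwrite('pics/'+save+'.png',im)
    v,u=np.mgrid[:400,:640]
    P=np.stack([(u-cal['cx'])/cal['fx']*d,(v-cal['cy'])/cal['fy']*d,d],-1)
    T=np.linalg.inv(cal['world_to_cam']); W=P@T[:3,:3].T+T[:3,3]; W[d<=0]=np.nan
    return im,d,W,cal
E
python3 - <<'E'
from h import *
for n in('scene','side'):
    im,d,W,c=shot(n,n+'0'); np.save(n+'0.npy',W); print(n,np.linalg.inv(c['world_to_cam']).round(3).tolist(),c['fx'])
print(robot.observe())
E
```

```text
scene [[0.737, 0.581, -0.346, 0.98], [0.676, -0.631, 0.38, -0.465], [0.002, -0.514, -0.858, 1.296], [0.0, 0.0, 0.0, 1.0]] 406.4087931213275
side [[-0.937, -0.236, 0.259, 0.185], [-0.35, 0.637, -0.687, 0.852], [-0.003, -0.734, -0.679, 0.881], [0.0, 0.0, 0.0, 1.0]] 379.9116248790805
{'time': 0.1, 'qpos': array([-1.47097022e+00,  3.42616080e-01,  1.52489897e+00, -1.11205995e-05,
        1.27541770e+00, -1.45992053e-01]), 'qvel': array([-0.00120242, -0.00233554, -0.00144909, -0.00073411, -0.00086671,
        0.00070546]), 'joint_efforts': array([ 1.00365542e-03, -4.32003629e+01, -2.44695854e+01,  7.18398532e-02,
        5.25768392e-02, -4.71233557e-05]), 'tool_pos': array([ 0.1277469 , -0.50886965,  0.2401415 ]), 'tool_rot': array([-3.14026526e+00, -1.84427884e-04,  2.45821286e-01]), 'contact_force': array([0.38683436, 0.3613002 , 0.40177954]), 'torque': array([ 0.0022628 , -0.01059066,  0.05049027]), 'grip_force': 0.0, 'opening': 0.09174299782624572}
```

View pics/scene0.png

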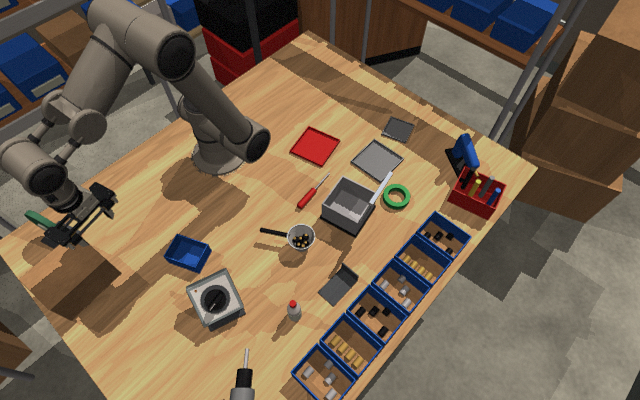

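View pics/side0.png

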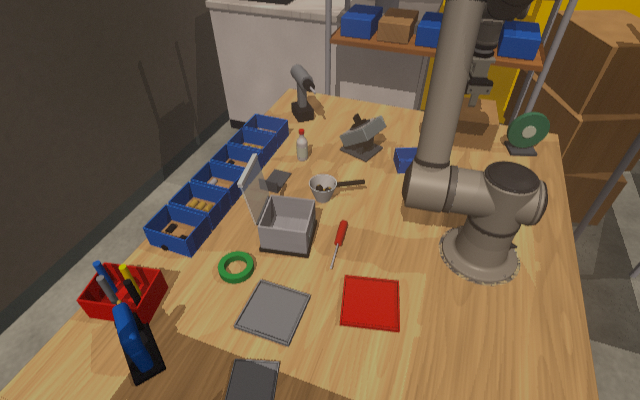

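The scene picture shows the control box with its dial at (214,299), the cup at (301,237) with its handle end at (262,231), the hopper at (347,205) with its lid upright on the far side, and the grey tray at (377,160). The side picture agrees with this layout. Next I'll measure their poses.

Run:
```python
from h import *
S=np.load('scene0.npy');D=np.load('side0.npy')
A=np.vstack([S[120:400,150:450].reshape(-1,3),D[100:345,150:420].reshape(-1,3)]);A=A[~np.isnan(A).any(1)]
def sel(c,r,z0,z1,B=A): 
    return B[(np.hypot(B[:,0]-c[0],B[:,1]-c[1])<r)&(B[:,2]>z0)&(B[:,2]<z1)]
def rect(P): 
    r=cv2.minAreaRect((P[:,:2]*1000).astype(np.float32)); return [np.round(x,1).tolist() if not np.isscalar(x) else round(x,1) for x in r],len(P)
def at(W,u,v): return np.nanmedian(W[v-1:v+2,u-1:u+2].reshape(-1,3),0)
for n,u,v in[('dial',214,299),('cup',301,237),('hend',264,231),('hop',347,205),('tray',377,160),('glue',292,305),('brk',340,285),('lidtop',390,178),('tape',385,196),('drv',310,195),('bluebin',187,252)]: print(n,at(S,u,v).round(3))
t=at(S,377,160); print('tray rim',rect(sel(t,.12,.010,.018)),'z',rect(sel(t,.12,.003,.018)))
h=at(S,347,205); P=sel(h,.11,.095,.108);print('hop rim',rect(P))
P=sel(h,.2,.13,.30);print('lid pts',P.min(0).round(3),P.max(0).round(3),len(P))
for z in(.14,.17,.2,.23,.25):
    q=P[abs(P[:,2]-z)<.008]; 
    if len(q): print(z,np.median(q,0).round(3),rect(q))
c=at(S,301,237);print('cup rim',rect(sel(c,.058,.064,.074)),'cup handle',rect(sel(c,.18,.058,.066)))
q=sel(c,.18,.05,.075);q=q[np.hypot(q[:,0]-c[0],q[:,1]-c[1])>.06];print('handle',rect(q),q[:,2].mean(), np.percentile(q[:,2],[5,50,95]))
d=at(S,214,299)
P=sel(d,.12,.03,.2);print('ctl',rect(P),P.max(0))
# panel plane
q=sel(d,.09,.05,.15)
best=None;rng=np.random.default_rng(0)
for _ in range(2000):
    a,b,e=q[rng.choice(len(q),3,False)];n=np.cross(b-a,e-a);n/=np.linalg.norm(n)+1e-12
    n*=np.sign(n[2]) or 1
    if not .75<n[2]<.88: continue
    k=(abs((q-a)@n)<.002).sum()
    if best is None or k>best[0]: best=(k,n,n@a)
k,n,off=best;print('plane',k,n.round(3))
pl=q[abs(q@n-off)<.003];m=np.array([n[0],n[1],0]);m/=np.linalg.norm(m);yy=np.array([-m[1],m[0],0]);xx=np.cross(yy,n)
uv=np.c_[pl@xx,pl@yy];r=cv2.minAreaRect((uv*1000).astype(np.float32));print('panel',r)
cen=xx*r[0][0]/1000+yy*r[0][1]/1000+n*off;print('panelcen',cen.round(4),'grip',(cen+n*.037).round(4),'m',m.round(3),'uphill xx',xx.round(3))
top=q[(q@n-off>.036)&(q@n-off<.05)];
w=np.c_[(top-cen)@xx,(top-cen)@yy];print('bar',cv2.minAreaRect((w*1000).astype(np.float32)),len(w))
np.savez('dial.npz',cen=cen,n=n,xx=xx,yy=yy)
```

```text
dial [ 0.502 -0.407  0.136]
cup [ 0.51  -0.059  0.03 ]
hend [ 0.413 -0.137  0.062]
hop [0.539 0.153 0.019]
tray [0.486 0.397 0.004]
glue [ 0.68  -0.265  0.13 ]
brk [ 0.717 -0.089  0.004]
lidtop [0.582 0.362 0.003]
tape [0.62  0.271 0.025]
drv [0.412 0.091 0.023]
bluebin [ 0.251 -0.357  0.005]
tray rim ([[506.9, 393.1], [190.3, 155.1], 0.8], 583) z ([[486.5, 396.0], [233.5, 235.2], 42.5], 3733)
hop rim ([[559.5, 137.4], [148.5, 145.0], 10.7], 790)
lid pts [0.621 0.084 0.13 ] [0.676 0.224 0.263] 1310
0.14 [0.632 0.157 0.14 ] ([[634.3, 152.8], [8.1, 138.5], 11.2], 118)
0.17 [0.636 0.158 0.17 ] ([[639.5, 151.7], [10.2, 137.7], 11.4], 130)
0.2 [0.642 0.157 0.2  ] ([[644.5, 153.3], [10.2, 139.0], 10.8], 131)
0.23 [0.647 0.16  0.23 ] ([[648.9, 156.4], [8.3, 139.3], 11.1], 133)
0.25 [0.653 0.162 0.256] ([[655.0, 155.3], [16.5, 137.3], 10.7], 305)
cup rim ([[519.6, -68.1], [94.4, 90.2], 72.1], 219) cup handle ([[507.8, -29.5], [285.2, 141.6], 70.2], 454)
handle ([[509.3, -30.2], [289.9, 146.6], 69.8], 608) 0.06208043704821379 [0.05176101 0.0619029  0.07270265]
ctl ([[479.1, -395.6], [137.7, 136.2], 72.3], 3010) [ 0.55859406 -0.31508779  0.1545811 ]
plane 830 [ 0.549 -0.177  0.817]
panel ((420.8795471191406, -231.40614318847656), (130.0208282470703, 132.8597412109375), 0.5011818408966064)
panelcen [ 0.4913 -0.4015  0.1068] grip [ 0.5117 -0.408   0.1371] m [ 0.952 -0.307  0.   ] uphill xx [ 0.777 -0.251 -0.577]
bar ((-0.5412378311157227, -0.7117862701416016), (15.262654304504395, 59.20334243774414), 26.207910537719727) 115
```

```bash
python3 -c "
import cv2
a=cv2.imread('pics/scene0.png');b=cv2.imread('pics/side0.png')
a=cv2.resize(a[225:345,160:350],None,fx=4,fy=4,interpolation=2)
b=cv2.resize(b[140:260,230:420],None,fx=4,fy=4)
cv2.imwrite('pics/crop1.png',a)"
```

```text
(no output)
```

View pics/crop1.png

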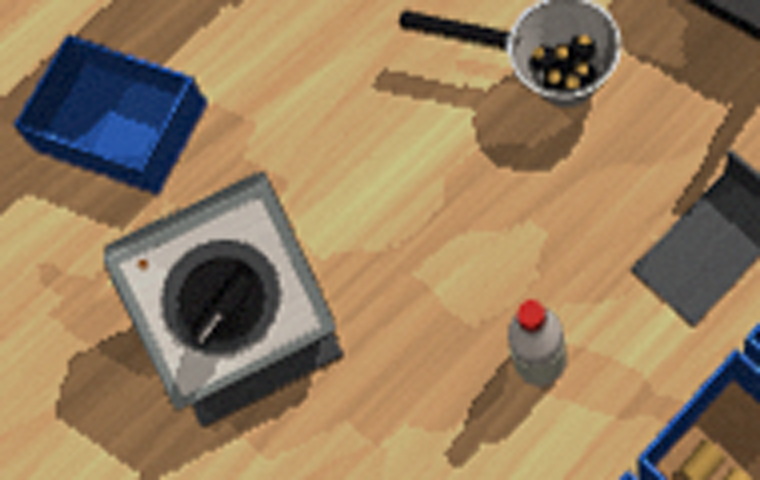

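The crop shows the dial's white mark at (205,330), on the lower-left of the bar. That puts it about 64° clockwise of off. The cup's handle points left, with its end at (405,18). I'll close the jaws across the downhill half of the bar to turn it back.

```bash
python3 -m handwheel '[49,12,0,-0.07,1, 49,12,0,-0.07,1, 49,12,0,-0.07,1, 49,12,0,-0.07,1, 49,12,0,-0.07,1, 49,12,0,-0.07,1, 49,12,0,-0.07,1, 49,12,0,-0.07,1]' 15
python3 - <<'E'
from h import *
S=np.load('scene0.npy');D=np.load('side0.npy')
A=np.vstack([S.reshape(-1,3),D.reshape(-1,3)]);A=A[~np.isnan(A).any(1)]
c=np.array([.5196,-.0681])
# handle: points within 50-170mm of the cup axis, toward robot, height 45-68
r=A[:,:2]-c;k=(np.hypot(*r.T)>.056)&(np.hypot(*r.T)<.16)&(A[:,2]>.05)&(A[:,2]<.068)&(A[:,0]<.5)&(A[:,1]<-.02)
q=A[k];print(len(q),q.min(0).round(3),q.max(0).round(3));rr=cv2.minAreaRect((q[:,:2]*1000).astype(np.float32));print(rr)
q=A[(np.hypot(*r.T)<.053)&(A[:,2]>.066)&(A[:,2]<.075)];M=np.c_[q[:,:2],np.ones(len(q))];s=np.linalg.lstsq(M,(q[:,:2]**2).sum(1),rcond=None)[0];print('circ',s[:2]/2,np.sqrt(s[2]+(s[:2]**2).sum()/4))
# tray: lower-z pts cluster using light grey colour-free: height 2..17mm
t=np.array([.4865,.396]);
for W in(S,D):
    q=W.reshape(-1,3);q=q[~np.isnan(q).any(1)];q=q[(np.hypot(*(q[:,:2]-t).T)<.125)&(q[:,2]>.009)&(q[:,2]<.018)];print(len(q),q.min(0).round(3),q.max(0).round(3))
    m=np.zeros((260,260),np.uint8);ij=((q[:,:2]-t)*1000+130).astype(int);m[ij[:,0],ij[:,1]]=255
    m=cv2.morphologyEx(m,cv2.MORPH_CLOSE,np.ones((9,9)));n,l,st,ce=cv2.connectedComponentsWithStats(m)
    for i in range(1,n):
        if st[i,4]>150: 
            yx=np.argwhere(l==i).astype(np.float32);print(st[i,4],cv2.minAreaRect(yx-130+t.astype(np.float32)*1000))
E
```

```text
time: 0.9
tool_pos: [0.5181, -0.4131, 0.2403]
tool_rot: [-3.141, 0.001, -0.317]
contact_force: [1.1, -1.3, -0.6]
opening: 0.0918
grip_force: 0.0
246 [ 0.394 -0.145  0.05 ] [ 0.475 -0.09   0.067]
((433.71929931640625, -118.12162780761719), (86.94896697998047, 20.647022247314453), 29.718786239624023)
circ [ 0.52161465 -0.06909153] 0.044987146129760444
231 [0.394 0.315 0.009] [0.602 0.471 0.018]
291 ((475.4061584472656, 321.3141174316406), (91.92884826660156, 12.448877334594727), 2.9609360694885254)
196 ((550.2307739257812, 327.2635192871094), (42.38020324707031, 22.707931518554688), 36.52885437011719)
155 ((555.2271118164062, 438.04937744140625), (13.965729713439941, 58.31905746459961), 1.6365771293640137)
443 [0.412 0.317 0.009] [0.563 0.47  0.018]
2340 ((487.0, 393.0), (152.0, 151.0), 90.0)
```

```bash
python3 -m handwheel '[3,2,-40,0,1, 0,0,-40,0,1, 0,0,-20,0,1, 0,0,-9,0,1, 0,0,0,0,0.3, 0,0,0,0,0.1]' 15
python3 -m handwheel '[0,0,0,0,0, 0,0,0,0,0, 0,0,0,0,0, 0,0,0,0,0]' 20
```

```text
time: 1.5
tool_pos: [0.5197, -0.4127, 0.1331]
tool_rot: [3.141, -0.002, -0.314]
contact_force: [-0.3, 0.2, 0.1]
opening: 0.0803
grip_force: 0.0
time: 1.9
tool_pos: [0.5193, -0.4159, 0.1329]
tool_rot: [3.134, -0.004, -0.314]
contact_force: [-0.3, -19.6, -8.5]
opening: 0.0485
grip_force: 14.2
```

```bash
python3 -m handwheel '[0,0,0,0,0, 0,0,0,0,0, 0,0,0,0,0]' 20
python3 -m handwheel '[1,4,0,0,0, 1,4,0,0,0, 1,4,0,0,0]' 20
```

```text
time: 2.2
tool_pos: [0.5198, -0.4189, 0.1322]
tool_rot: [3.131, -0.008, -0.316]
contact_force: [3.9, -23.2, -10.8]
opening: 0.0413
grip_force: 19.8
time: 2.5
tool_pos: [0.5211, -0.4124, 0.1326]
tool_rot: [3.122, -0.01, -0.317]
contact_force: [-2.8, -41.4, -13.0]
opening: 0.0539
grip_force: 20.0
```

Run:
```python
from h import *
im,d,W,c=shot('wrist','w1'); im2,*_=shot('side')
o=np.zeros((400,640,3),np.uint8);cv2.imwrite('pics/w1.png',im)
a=cv2.resize(im,(480,300));b=cv2.resize(im2[90:190,310:410],(300,300),interpolation=2)
cv2.imwrite('pics/c2.png',np.hstack([a,b]))
```

```text
(no output)
```

View pics/c2.png

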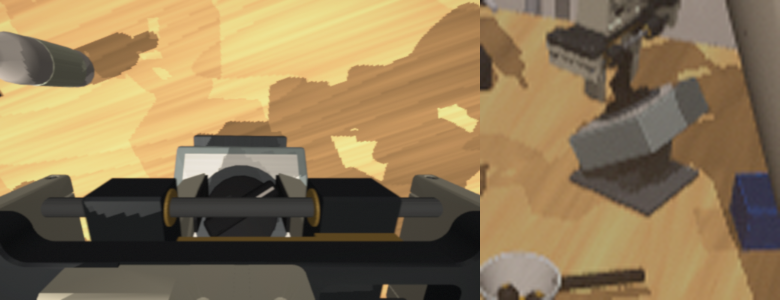

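The combined picture shows the mark at (262,185), still pointing up and right, with the right jaw pressing on the bar's end corner. The lever there is too short. I'll back off and push the side face of the bar with shut fingers instead.

```bash
python3 -m handwheel '[-1,-6,0,0,0.9, 0,0,15,0,0.9, 0,0,40,0,0.5, -20,-20,0,0,0, -15,-5,0,0,0, 0,0,0,0,0, 0,0,0,0,0,0,0,0,0,0]' 20
```

```text
time: 3.4
tool_pos: [0.4866, -0.4302, 0.186]
tool_rot: [-3.141, 0.001, -0.314]
contact_force: [0.2, 0.2, -0.5]
opening: 0.0278
grip_force: 0.0
```

```bash
python3 -m handwheel '[0,-6,0,0,0, 0,0,-20,0,0, 0,0,-15,0,0, 0,0,-6,0,0]' 20
python3 -m handwheel '[10,-3,0,0,0, 7,-2,0,0,0, 7,-2,0,0,0]' 20
```

```text
time: 3.8
tool_pos: [0.4861, -0.4364, 0.1437]
tool_rot: [-3.14, 0.003, -0.314]
contact_force: [0.2, 1.2, -0.3]
opening: 0.0009
grip_force: 0.0
time: 4.1
tool_pos: [0.511, -0.4444, 0.1461]
tool_rot: [3.141, -0.001, -0.314]
contact_force: [-0.6, 0.3, 0.4]
opening: 0.0001
grip_force: 0.2
```

```bash
cat > dial.py <<'E'
from h import *
z=np.load('dial.npz');cen,n,xx,yy=(z[k] for k in('cen','n','xx','yy'))
def dial(cam):
    im,d,W,c=shot(cam);q=W.reshape(-1,3);q=q[~np.isnan(q).any(1)]-cen
    h=q@n;r=np.hypot(q@xx,q@yy);t=q[(h>.037)&(h<.048)&(r<.034)]
    w=np.c_[t@xx,t@yy]*1000
    if len(w)<20: print(cam,'few',len(w));return
    r=cv2.minAreaRect(w.astype(np.float32));a=r[2]+(90 if r[1][1]>r[1][0] else 0);print(cam,len(w),'bar deg',a-180 if a>90 else a,np.round(r[1],1),np.round(r[0],1))
dial('scene');dial('wrist');dial('side')
E
python3 -m handwheel '[0,-10,0,0,0, 0,-20,30,0,0, 0,-20,20,0,0]'; python3 dial.py
```

```text
time: 4.4
tool_pos: [0.5106, -0.4951, 0.1974]
tool_rot: [3.141, -0.001, -0.313]
contact_force: [0.9, -0.4, 0.1]
opening: 0.0005
grip_force: 0.0
scene 70 bar deg -53.393707275390625 [13.8 57.2] [-0.2 -1.3]
wrist 675 bar deg -52.61526107788086 [13.1 50.9] [ 4.4 -5.9]
side few 15
```

```bash
python3 -m handwheel '[-9,35,0,0,0, -9,35,0,0,0, 0,0,-35,0,0, 0,0,-15,0,0, 0,0,-6,0,0]' 20
python3 -m handwheel '[7,-2,0,0,0, 7,-2,0,0,0]'
python3 -m handwheel '[6,-2,0,0,0, 5,-2,0,0,0]'; python3 dial.py
```

```text
time: 5.05
tool_pos: [0.4909, -0.4228, 0.139]
tool_rot: [-3.141, 0.004, -0.313]
contact_force: [-9.0, 1.5, 22.4]
opening: 0.0004
grip_force: 13.0
time: 5.25
tool_pos: [0.4974, -0.4288, 0.138]
tool_rot: [3.138, 0.019, -0.314]
contact_force: [-30.4, -11.4, 1.1]
opening: 0.0
grip_force: 13.2
time: 5.45
tool_pos: [0.5125, -0.4349, 0.1383]
tool_rot: [3.137, 0.008, -0.316]
contact_force: [-13.4, -10.6, -0.6]
opening: 0.0005
grip_force: 7.1
scene 21 bar deg -49.228179931640625 [21.2 34. ] [19.2 -2.3]
wrist 495 bar deg 83.94508361816406 [32.5 11.2] [ 24.7 -13.2]
side 39 bar deg 47.88216018676758 [47.6 43.4] [-5.3 -0.6]
```

```bash
python3 -m handwheel '[5,2,0,0,0, 5,3,0,0,0]'
python3 -m handwheel '[5,3,-3,0,0, 3,6,-4,0,0]'; python3 -m handwheel '[0,-25,0,0,0, 0,-25,50,0,0]';python3 dial.py
```

```text
time: 5.8
tool_pos: [0.5171, -0.4344, 0.138]
tool_rot: [3.127, 0.016, -0.316]
contact_force: [-44.4, -31.8, 1.9]
opening: 0.0001
grip_force: 21.1
time: 6.0
tool_pos: [0.5228, -0.434, 0.136]
tool_rot: [3.111, 0.01, -0.318]
contact_force: [-58.0, -55.0, 29.2]
opening: 0.0006
grip_force: 35.1
time: 6.2
tool_pos: [0.5315, -0.4643, 0.1706]
tool_rot: [-3.135, 0.013, -0.316]
contact_force: [0.0, -0.2, -0.8]
opening: 0.0007
grip_force: 0.0
scene few 11
wrist few 0
side 26 bar deg -3.9888458251953125 [13.3 56.7] [-1.7  0.2]
```

```bash
python3 -m handwheel '[0,-40,30,0,0, 0,-40,0,0,0]';python3 dial.py
```

```text
time: 6.55
tool_pos: [0.5363, -0.5445, 0.2101]
tool_rot: [3.141, -0.002, -0.311]
contact_force: [0.8, 0.0, 2.3]
opening: 0.0003
grip_force: 0.0
scene 100 bar deg -0.4545745849609375 [13.8 57.3] [-0.  -1.7]
wrist 640 bar deg -1.774261474609375 [14.4 49.1] [ 6.6 -3.8]
side 26 bar deg -4.4031219482421875 [14.  57.8] [-2.1 -0.6]
```

```bash
python3 -m handwheel '[-11,40,0,0,0, -12,40,0,0,0, 0,6,-40,0,0, 0,0,-25,0,0, 0,0,-8,0,0]'
python3 -m handwheel '[3,9,0,0,0,1,3,0,0,0]';python3 -m handwheel '[1,3,0,0,0]';python3 -m handwheel '[1,3,0,0,0]';python3 -m handwheel '[1,3,0,0,0]'
```

```text
time: 7.2
tool_pos: [0.5114, -0.4555, 0.1307]
tool_rot: [-3.137, 0.006, -0.312]
contact_force: [-1.1, -0.3, 0.2]
opening: 0.0004
grip_force: 0.0
time: 7.4
tool_pos: [0.5172, -0.4464, 0.1354]
tool_rot: [3.142, -0.001, -0.313]
contact_force: [-0.1, 0.0, 0.7]
opening: 0.0005
grip_force: 0.0
time: 7.5
tool_pos: [0.5182, -0.4443, 0.1361]
tool_rot: [3.14, -0.002, -0.314]
contact_force: [0.5, -0.9, -0.5]
opening: 0.0004
grip_force: 0.0
time: 7.6
tool_pos: [0.5189, -0.4416, 0.1358]
tool_rot: [3.14, -0.002, -0.314]
contact_force: [0.1, 0.1, 0.1]
opening: 0.0004
grip_force: 0.0
time: 7.7
tool_pos: [0.5196, -0.4385, 0.1353]
tool_rot: [3.141, -0.001, -0.314]
contact_force: [-0.0, -0.2, -0.1]
opening: 0.0001
grip_force: 0.0
```

```bash
python3 -m handwheel '[2,6,0,0,0]'|grep -E 'pos|cont';for i in 1; do python3 -m handwheel '[1,3,0,0,0]'|grep -E 'pos|cont';python3 -m handwheel '[1,3,0,0,0]'|grep -E 'pos|cont';python3 -m handwheel '[1,3,0,0,0]'|grep -E 'pos|cont';done
```

```text
tool_pos: [0.5203, -0.4365, 0.1356]
contact_force: [-9.0, -24.7, -2.9]
tool_pos: [0.5204, -0.4363, 0.1358]
contact_force: [-9.8, -27.6, -3.6]
tool_pos: [0.5205, -0.4358, 0.1359]
contact_force: [-11.8, -35.4, -5.8]
tool_pos: [0.5207, -0.4354, 0.1361]
contact_force: [-13.5, -42.6, -7.7]
```

Pushing with up to about 43 N barely moves the tool, so the dial is against its end stop. Next is the cup handle: I'll grip near (0.430, -0.121) with yaw 0.52.

```bash
python3 -m handwheel '[-6,-20,0,0,0, 0,-10,40,0,0, -5,20,40,0,0.5, -10,45,10,0.12,1, -10,45,0,0.12,1, -15,45,0,0.12,1, -15,45,0,0.12,1, -15,45,0,0.12,1]' 60
python3 -m handwheel '[-10,45,0,0.12,1, -10,45,0,0.12,1, 0,30,0,0,1, 0,0,0,0,1]'; python3 dial.py
```

```text
time: 8.9
tool_pos: [0.4475, -0.2066, 0.2247]
tool_rot: [3.141, -0.001, 0.29]
contact_force: [0.1, 0.6, -0.1]
opening: 0.0436
grip_force: 0.0
time: 9.3
tool_pos: [0.4277, -0.0853, 0.2251]
tool_rot: [-3.141, -0.001, 0.529]
contact_force: [1.0, -0.2, 0.0]
opening: 0.0756
grip_force: 0.0
scene 99 bar deg -0.3449554443359375 [13.8 58.4] [-0.6 -1.7]
wrist few 0
side few 0
```

```bash
python3 -m handwheel '[2,-36,0,0,1, 0,0,-45,0,1, 0,0,-45,0,1, 0,0,-45,0,1, 0,0,-30,0,1, 0,0,-10,0,1, 0,0,0,0,0,0,0,0,0,0]' 60
python3 -m handwheel '[0,0,0,0,0, 0,0,0,0,0, 0,0,0,0,0, 0,0,0,0,0, 0,0,0,0,0]' 60
python3 -m handwheel '[0,0,10,0,0, 0,0,20,0,0, 0,0,30,0,0, 0,0,0,0,0]' 60
python3 - <<'E'
from h import *
im,*_=shot('side');cv2.imwrite('pics/c3.png',cv2.resize(im[110:260,210:410],(800,600)))
E
```

```text
time: 10.25
tool_pos: [0.4312, -0.1254, 0.0505]
tool_rot: [3.14, -0.001, 0.525]
contact_force: [1.0, 0.4, 0.0]
opening: 0.0802
grip_force: 0.0
time: 10.75
tool_pos: [0.4304, -0.1245, 0.0497]
tool_rot: [3.141, -0.0, 0.526]
contact_force: [0.3, -0.3, 1.2]
opening: 0.0401
grip_force: 0.0
time: 11.15
tool_pos: [0.4323, -0.1253, 0.113]
tool_rot: [3.136, -0.004, 0.526]
contact_force: [0.3, -1.2, 0.2]
opening: 0.0081
grip_force: 0.0
```

View pics/c3.png

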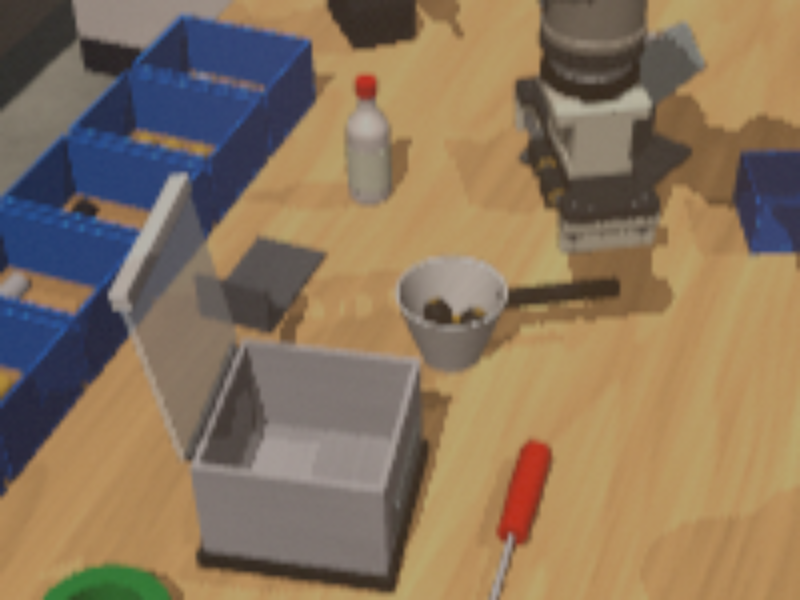

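The picture shows the jaws had not finished closing when I lifted. The cup still stands at (450,310) and looks undisturbed. I'll go again and leave more time for closing.

```bash
python3 -m handwheel '[0,0,0,0,0.6, 0,0,0,0,0.6, 0,0,0,0,0.6, 0,0,0,0,0.6, 0,0,0,0,0.6, -1,3,-25,0,0.6, 0,0,-25,0,0.6, 0,0,-9,0,0.6]' 60
python3 -m handwheel '[0,0,0,0,0, 0,0,0,0,0, 0,0,0,0,0, 0,0,0,0,0, 0,0,0,0,0, 0,0,0,0,0]' 60
```

```text
time: 12.0
tool_pos: [0.4281, -0.1209, 0.0487]
tool_rot: [-3.139, 0.002, 0.526]
contact_force: [0.0, -0.1, 0.2]
opening: 0.0543
grip_force: 0.0
time: 12.6
tool_pos: [0.4296, -0.1216, 0.0509]
tool_rot: [3.141, -0.001, 0.526]
contact_force: [-0.3, -1.0, 0.3]
opening: 0.0133
grip_force: 60.0
```

```bash
python3 -m handwheel '[0,0,0,0,0, 0,0,0,0,0]' 60
```

```text
time: 12.8
tool_pos: [0.4294, -0.1217, 0.0506]
tool_rot: [3.141, -0.0, 0.526]
contact_force: [0.1, -1.6, 2.6]
opening: 0.0133
grip_force: 60.0
```

```bash
cat > cup.py <<'E'
from h import *
o=robot.observe();p=o['tool_pos']+[0,0,.005];yaw=o['tool_rot'][2];hd=np.array([np.cos(yaw),np.sin(yaw)]);sd=np.array([-hd[1],hd[0]])
# cup tilt: choose phi so that the points of the cones' surfaces fit best
X=[]
for c in('scene','side'):
    W=shot(c)[2].reshape(-1,3);W=W[~np.isnan(W).any(1)]-p;X.append(np.c_[W[:,:2]@hd,W[:,:2]@sd,W[:,2]])
X=np.vstack(X);X=X[(abs(X[:,1])<.06)&(np.hypot(X[:,0],X[:,2])<.18)&(X[:,2]+p[2]>.03)]
best=[]
for phi in range(-10,111,1):
    f=np.radians(phi);x=X[:,0]*np.cos(f)-X[:,2]*np.sin(f)-.105;z=X[:,0]*np.sin(f)+X[:,2]*np.cos(f)+.055
    r=np.hypot(x,X[:,1]);R=.026+.022*z/.07
    best.append(((((abs(r-R)<.003)|(abs(r-R+.004)<.002))&(z>0)&(z<.072)).sum(),phi))
print('phi',sorted(best)[-3:],'n',len(X),'mom',o['torque'].round(3),'F',o['contact_force'].round(2))
E
python3 -m handwheel '[0,0,5,0,0, 0,0,10,0,0, 0,0,20,0,0, 0,0,30,0,0, 0,0,40,0,0, 0,0,40,0,0, 0,0,40,0,0]' 60; python3 cup.py
```

```text
time: 13.5
tool_pos: [0.4285, -0.121, 0.2375]
tool_rot: [-3.141, 0.0, 0.526]
contact_force: [-0.2, -0.2, -2.3]
opening: 0.0132
grip_force: 60.0
phi [(np.int64(1116), -4), (np.int64(1117), -2), (np.int64(1141), -3)] n 3443 mom [-0.151  0.145 -0.04 ] F [-0.2  -0.2  -2.28]
```

```bash
python3 -m handwheel '[8,0,10,0.05,0, 8,0,10,0.1,0, 8,0,10,0.14,0, 8,0,10,0.14,0, 8,0,10,0.14,0, 8,0,0,0.14,0, 8,0,0,0.14,0, 8,0,0,0.14,0]' 60 
python3 -m handwheel '[10,15,0,0.14,0, 12,25,0,0.1,0, 12,30,0,0,0, 12,35,0,0,0, 12,35,0,0,0, 8,30,0,0,0, 6,25,0,0,0, 3,15,0,0,0]' 60; python3 cup.py
```

```text
time: 14.4
tool_pos: [0.493, -0.1212, 0.2847]
tool_rot: [-3.14, -0.0, 1.522]
contact_force: [0.4, -1.2, -3.3]
opening: 0.0133
grip_force: 60.0
time: 15.2
tool_pos: [0.5679, 0.0905, 0.2844]
tool_rot: [-3.14, -0.001, 1.758]
contact_force: [0.2, -0.0, -2.2]
opening: 0.0135
grip_force: 60.0
phi [(np.int64(1083), 1), (np.int64(1116), -1), (np.int64(1127), 0)] n 4627 mom [-0.219 -0.215  0.012] F [ 0.19 -0.02 -2.21]
```

Now I'll let the cup droop slowly by easing the grip.

```bash
for i in 1; do python3 -m handwheel '[0,0,0,0,0,0,0,0,0,0]' 40|grep -E 'grip|open';python3 cup.py; python3 -m handwheel '[0,0,0,0,0,0,0,0,0,0]' 28|grep -E 'grip|open';python3 cup.py; python3 -m handwheel '[0,0,0,0,0,0,0,0,0,0]' 20|grep -E 'grip|open';python3 cup.py;done
```

```text
opening: 0.0137
grip_force: 40.0
phi [(np.int64(1184), -2), (np.int64(1208), 0), (np.int64(1216), -1)] n 4598 mom [-0.256 -0.162  0.029] F [ 0.84 -0.66 -2.36]
opening: 0.0143
grip_force: 28.0
phi [(np.int64(1171), 1), (np.int64(1198), -1), (np.int64(1198), 0)] n 4601 mom [-0.275 -0.165  0.009] F [-0.29 -0.03 -1.79]
opening: 0.0138
grip_force: 20.0
phi [(np.int64(741), 27), (np.int64(743), 25), (np.int64(748), 24)] n 4394 mom [-0.173 -0.159  0.041] F [-1.22  1.15 -2.11]
```

```bash
python3 -m handwheel '[0,0,0,0,0]' 20|grep grip;python3 cup.py; python3 -m handwheel '[0,0,0,0,0,0,0,0,0,0]' 15|grep -E 'grip';python3 cup.py; python3 -m handwheel '[0,0,0,0,0,0,0,0,0,0]' 11|grep -E 'grip';python3 cup.py
```

```text
grip_force: 20.0
phi [(np.int64(840), 40), (np.int64(856), 42), (np.int64(858), 41)] n 4402 mom [-0.049 -0.138  0.068] F [-0.51  0.41 -2.2 ]
grip_force: 15.0
phi [(np.int64(842), 43), (np.int64(853), 41), (np.int64(863), 42)] n 4391 mom [-0.14  -0.222 -0.021] F [-0.37  0.25 -1.31]
grip_force: 11.0
phi [(np.int64(878), 44), (np.int64(893), 45), (np.int64(899), 46)] n 4400 mom [-0.167 -0.127 -0.013] F [ 0.26 -0.12 -1.44]
```

```bash
python3 -m handwheel '[1,-5,0,0,0,0,0,0,0,0]' 8|grep grip;python3 cup.py; python3 -m handwheel '[0,0,0,0,0,0,0,0,0,0]' 6|grep -E 'grip';python3 cup.py; python3 -m handwheel '[0,0,0,0,0,0,0,0,0,0]' 4.5|grep -E 'grip';python3 cup.py
```

```text
grip_force: 8.0
phi [(np.int64(916), 54), (np.int64(924), 56), (np.int64(930), 55)] n 4443 mom [-0.104 -0.163 -0.001] F [-1.41 -0.61 -2.54]
grip_force: 6.0
phi [(np.int64(952), 59), (np.int64(966), 60), (np.int64(969), 61)] n 4484 mom [-0.116 -0.107  0.001] F [ 0.04 -0.04 -2.65]
grip_force: 4.5
phi [(np.int64(962), 62), (np.int64(967), 64), (np.int64(981), 63)] n 4507 mom [-0.022 -0.132  0.024] F [-0.74 -0.18 -3.2 ]
```

```bash
python3 -m handwheel '[0,0,0,0,0,0,0,0,0,0,0,0,0,0,0]' 3|grep grip;python3 cup.py; python3 -m handwheel '[-3,15,-5,0,0,3,-15,0,0,0, -3,15,-5,0,0,3,-15,0,0,0,0,0,0,0,0]' 3|grep -E 'pos|cont';python3 cup.py
python3 - <<'E'
from h import *
a=shot('scene')[0];b=shot('side')[0]
cv2.imwrite('pics/c4.png',np.hstack([cv2.resize(a[120:270,270:430],(400,375)),cv2.resize(b[130:280,210:370],(400,375))]))
E
```

```text
grip_force: 3.0
phi [(np.int64(976), 73), (np.int64(985), 71), (np.int64(990), 72)] n 4589 mom [-0.031 -0.092  0.008] F [ 0.36  0.12 -2.16]
tool_pos: [0.5693, 0.0829, 0.2751]
contact_force: [0.3, -0.2, -1.3]
phi [(np.int64(623), 79), (np.int64(623), 80), (np.int64(629), 81)] n 4656 mom [ 0.023 -0.072  0.009] F [ 0.26 -0.24 -1.34]
```

View pics/c4.png

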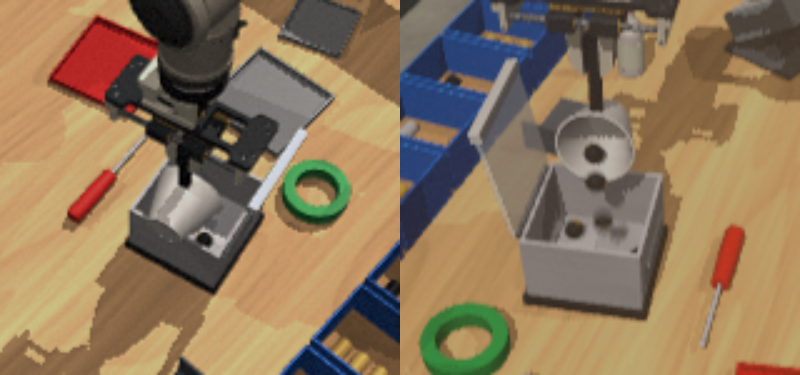

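The left half shows the cup hanging in the hopper's mouth. On the right, balls lie in the hopper at (575,228), (603,220) and (620,235), one is falling at (596,183) and one is still in the cup at (593,153). I'll shake the cup a little and look again.

```bash
python3 -m handwheel '[0,0,0,0,0, -3,15,0,0,0,3,-15,0,0,0, -3,15,0,0,0,3,-15,0,0,0,0,0,0,0,0,0,0,0,0,0]' 3|grep -E 'pos|cont';python3 cup.py
python3 - <<'E'
from h import *
a=shot('scene')[0];b=shot('side')[0]
cv2.imwrite('pics/c5.png',np.hstack([cv2.resize(a[170:250,310:390],(400,400),interpolation=2),cv2.resize(b[160:260,250:330],(400,500),interpolation=2)[:400]]))
E
```

```text
tool_pos: [0.5693, 0.0835, 0.2755]
contact_force: [-0.0, 0.2, -1.0]
phi [(np.int64(445), 68), (np.int64(448), 70), (np.int64(453), 69)] n 4643 mom [ 0.014 -0.08  -0.034] F [-0.04  0.22 -0.97]
```

View pics/c5.png

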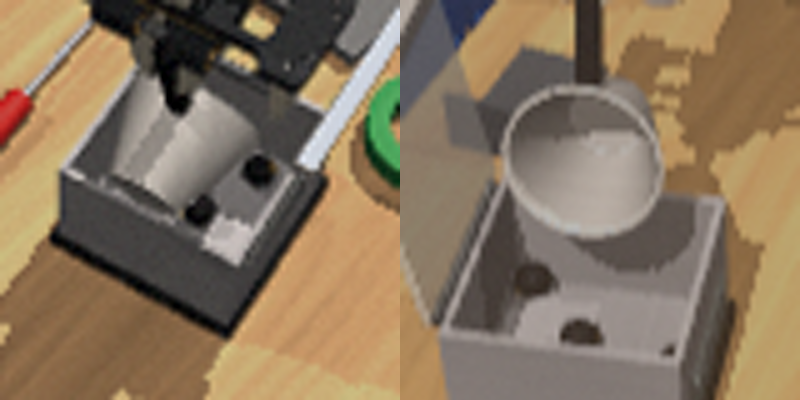

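The right half looks straight into the cup's mouth at (585,160), and the cup is empty. Balls can be seen in the hopper. I'll clamp the handle and carry the cup to the tray.

```bash
python3 -m handwheel '[0,0,0,0,0, 0,0,20,0,0, 0,0,35,0,0, -10,20,0,0,0, -10,35,0,0,0, -10,40,0,-0.05,0, -10,40,0,-0.05,0, -10,40,0,-0.05,0]' 40 |grep -E 'pos|rot|time'
python3 -m handwheel '[-10,40,0,-0.04,0, -10,40,0,0,0, -10,35,0,0,0, -2,20,0,0,0, 0,0,-40,0,0, 0,0,-40,0,0, 0,0,-40,0,0, 0,0,0,0,0]' 40 |grep -E 'pos|rot|time'; python3 cup.py
python3 - <<'E'
from h import *
im,d,W,c=shot('scene');q=W[150:260,290:420].reshape(-1,3);col=im[150:260,290:420].reshape(-1,3).astype(int)
r=q-np.array([.558,.137,0]);ax=np.array([np.cos(.19),np.sin(.19)]);x=r[:,:2]@ax;y=r[:,:2]@[-ax[1],ax[0]]
k=(abs(x)<.063)&(abs(y)<.063)&(q[:,2]<.08)&(col.sum(1)<130);m=np.zeros((110,130),np.uint8);m.reshape(-1)[k]=1
n,l,s,ce=cv2.connectedComponentsWithStats(m)
print([(s[i,4],np.nanmedian(W[150:260,290:420][l==i],0).round(3).tolist()) for i in range(1,n) if s[i,4]>4])
cv2.imwrite('pics/c6.png',np.hstack([cv2.resize(im[100:250,300:440],(400,428)),cv2.resize(shot('side')[0][190:340,200:340],(400,428))]))
E
```

```text
time: 20.7
tool_pos: [0.5187, 0.26, 0.3306]
tool_rot: [3.141, -0.0, 1.603]
time: 21.5
tool_pos: [0.4844, 0.392, 0.2044]
tool_rot: [-3.131, 0.007, 1.566]
phi [(np.int64(766), 79), (np.int64(773), 77), (np.int64(791), 78)] n 5070 mom [-0.056 -0.033  0.025] F [-0.85 -0.67 -1.72]
[(np.int32(30), [0.52, 0.18, 0.039]), (np.int32(62), [0.515, 0.136, 0.04]), (np.int32(28), [0.582, 0.181, 0.041]), (np.int32(29), [0.572, 0.127, 0.041])]
```

View pics/c6.png

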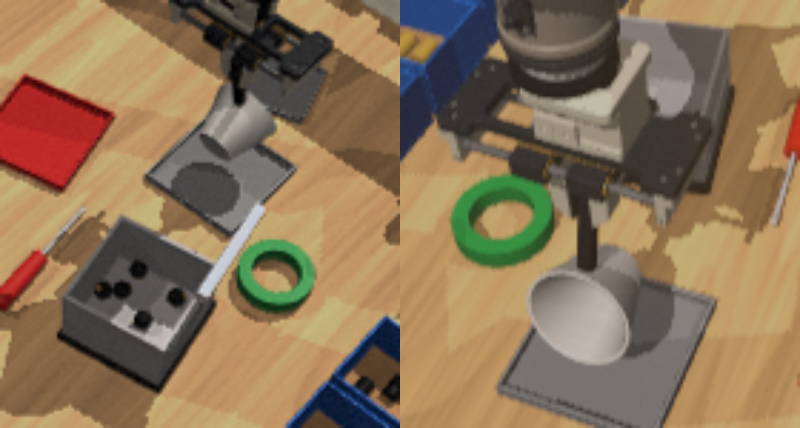

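The left half shows five balls in the hopper, from (103,290) to (176,297). The sixth may be hidden behind the near wall. The right half shows the empty cup hanging over the tray. I'll lower it until its rim touches, then lever it upright in an arc.

```bash
python3 -m handwheel '[3,20,-20,0,0, 0,0,-25,0,0, 0,0,-8,0,0]' 20 |grep -E 'pos|cont'
python3 -m handwheel '[0,0,-3,0,0,0,0,0,0,0]' 3 |grep -E 'pos|cont'
python3 -m handwheel '[0,-7,-5,0,0,0,-7,-4,0,0, 0,0,0,0,0]' 3 |grep -E 'pos|cont';python3 cup.py
python3 -m handwheel '[0,-15,-1,0,0,0,-15,-1,0,0, 0,0,0,0,0]' 3 |grep -E 'pos|cont';python3 cup.py
```

```text
tool_pos: [0.4922, 0.4133, 0.1605]
contact_force: [-0.8, -10.7, 26.0]
tool_pos: [0.4917, 0.4137, 0.1574]
contact_force: [1.1, -1.4, 4.1]
tool_pos: [0.4905, 0.3983, 0.1454]
contact_force: [0.9, -1.9, 4.2]
phi [(np.int64(804), 68), (np.int64(810), 69), (np.int64(811), 70)] n 3883 mom [-0.421 -0.266 -0.056] F [ 0.92 -1.87  4.18]
tool_pos: [0.4899, 0.3686, 0.1429]
contact_force: [-0.6, -0.7, 0.1]
phi [(np.int64(783), 61), (np.int64(816), 59), (np.int64(821), 60)] n 3934 mom [-0.102 -0.04  -0.037] F [-0.65 -0.7   0.12]
```

```bash
python3 -m handwheel '[0,-18,-4,0,0,0,-18,-6,0,0, 0,0,0,0,0]' 3 |grep -E 'pos|cont';python3 cup.py
python3 -m handwheel '[0,-16,-8,0,0,0,-16,-10,0,0, 0,0,0,0,0]' 3 |grep -E 'pos|cont';python3 cup.py
```

```text
tool_pos: [0.49, 0.3327, 0.1328]
contact_force: [-0.7, -0.8, 1.1]
phi [(np.int64(741), 42), (np.int64(749), 44), (np.int64(753), 43)] n 4139 mom [-0.124 -0.098 -0.005] F [-0.69 -0.83  1.08]
tool_pos: [0.4899, 0.3011, 0.1146]
contact_force: [0.3, -0.7, 0.1]
phi [(np.int64(526), 31), (np.int64(531), 32), (np.int64(537), 33)] n 4004 mom [-0.177 -0.086 -0.058] F [ 0.34 -0.73  0.06]
```

```bash
python3 -m handwheel '[0,-14,-13,0,0,0,-13,-14,0,0, 0,0,0,0,0]' 3 |grep -E 'pos|cont';python3 cup.py
python3 -m handwheel '[0,-9,-14,0,0,0,-7,-14,0,0, 0,0,0,0,0]' 3 |grep -E 'pos|cont';python3 cup.py
```

```text
tool_pos: [0.4897, 0.2744, 0.0875]
contact_force: [1.1, -1.2, 1.0]
phi [(np.int64(366), 21), (np.int64(368), 18), (np.int64(369), 19)] n 3974 mom [-0.202 -0.252 -0.083] F [ 1.1  -1.22  0.99]
tool_pos: [0.4902, 0.2589, 0.0601]
contact_force: [0.3, -0.5, 0.0]
phi [(np.int64(220), 11), (np.int64(221), 10), (np.int64(223), 14)] n 3919 mom [-0.052 -0.249 -0.029] F [ 0.29 -0.52  0.  ]
```

```bash
cat > rim.py <<'E'
from h import *
for c in('scene','side'):
    W=shot(c)[2].reshape(-1,3);q=W[(abs(W[:,0]-.487)<.07)&(abs(W[:,1]-.375)<.085)&(W[:,2]>.02)]
    print(c,len(q),q.min(0).round(3),q.max(0).round(3))
    t=q[q[:,2]>q[:,2].max()-.02]
    for k in range(6):
        a,b=q[:,1].min(),q[:,1].max();s=q[(q[:,1]>=a+(b-a)*k/6)&(q[:,1]<=a+(b-a)*(k+1)/6)]
        if len(s):print('  y',s[:,1].mean().round(3),'zmax',s[:,2].max().round(3),end='')
    print()
E
python3 -m handwheel '[0,-2,-5,0,0,0,0,-3,0,0, 0,0,0,0,0]' 3 |grep -E 'pos|cont';python3 rim.py
```

```text
tool_pos: [0.4904, 0.2567, 0.0524]
contact_force: [0.5, -1.1, 0.7]
scene 428 [0.42 0.29 0.02] [0.555 0.391 0.416]
  y 0.298 zmax 0.416  y 0.313 zmax 0.405  y 0.325 zmax 0.369  y 0.351 zmax 0.083  y 0.368 zmax 0.093  y 0.382 zmax 0.091
side 2894 [0.417 0.29  0.02 ] [0.538 0.391 0.416]
  y 0.297 zmax 0.416  y 0.316 zmax 0.404  y 0.328 zmax 0.386  y 0.348 zmax 0.082  y 0.366 zmax 0.085  y 0.383 zmax 0.09
```

Run:
```python
from h import *
W=shot('side')[2].reshape(-1,3)
q=W[(abs(W[:,0]-.49)<.008)&(W[:,1]>.33)&(W[:,1]<.48)&(W[:,2]<.12)]
for z in range(0,100,8):
    s=q[(q[:,2]*1000>=z)&(q[:,2]*1000<z+8)]
    if len(s):print(z,'y',s[:,1].min().round(4),s[:,1].max().round(4),len(s))
# rim points : horizontal extents at upper heights
q=W[(W[:,1]>.33)&(W[:,1]<.42)&(W[:,2]<.12)&(W[:,2]>.055)&(abs(W[:,0]-.49)<.06)]
i=np.argsort(-q[:,2])[:400:25];print((q[i]*1000).round(0).astype(int).tolist())
print(robot.observe()['opening'])
```

```text
0 y 0.3757 0.4794 206
8 y 0.3308 0.4679 24
16 y 0.3311 0.4679 9
24 y 0.3826 0.3846 10
32 y 0.3832 0.3848 7
40 y 0.3842 0.3863 9
48 y 0.3845 0.3868 9
56 y 0.3853 0.3887 8
64 y 0.3871 0.3882 8
72 y 0.3879 0.3896 10
80 y 0.3866 0.3898 14
[[480, 388, 90], [512, 384, 85], [488, 389, 83], [455, 372, 80], [446, 355, 79], [533, 339, 76], [458, 374, 73], [472, 384, 70], [532, 338, 67], [532, 332, 63], [463, 376, 60], [491, 388, 57]]
0.014001075131821509
```

```bash
cat > prof.py <<'E'
from h import *
W=shot('side')[2].reshape(-1,3);p=robot.observe()['tool_pos'];q=W[(abs(W[:,0]-p[0])<.008)&(W[:,1]>p[1]+.06)&(W[:,1]<.5)&(W[:,2]>.03)&(W[:,2]<.15)]
f=np.array([s[:,1].max() for z in range(30,150,6) for s in [q[(q[:,2]*1000>=z)&(q[:,2]*1000<z+6)]] if len(s)]);z=np.array([z+3 for z in range(30,150,6) if ((q[:,2]*1000>=z)&(q[:,2]*1000<z+6)).any()])
print('front y',(f*1000).round(0).tolist(),'z',z.tolist());a=np.polyfit(z[:-1],f[:-1]*1000,1);print('lean deg',np.degrees(np.arctan(a[0])).round(1),'phi~',(np.degrees(np.arctan(a[0]))-17.4).round(1),'ztop',q[:,2].max().round(4))
E
python3 -m handwheel '[0,0,0,0,0,0,0,8,0,0,0,0,10,0,0,0,16,0,0,0,0,16,0,0,0,0,16,0,0,0,0,0,0,0,0]' 30 |grep -E 'pos|cont|open';python3 prof.py
```

```text
tool_pos: [0.4899, 0.3073, 0.0702]
contact_force: [0.5, 0.2, -1.8]
opening: 0.0139
front y [434.0, 435.0, 434.0, 435.0, 436.0, 436.0, 437.0, 438.0, 439.0, 439.0, 440.0, 440.0, 441.0] z [33, 39, 45, 51, 57, 63, 69, 75, 81, 87, 93, 99, 105]
lean deg 5.8 phi~ -11.6 ztop 0.1061
```

```bash
python3 -m handwheel '[0,0,-8,0,0,0,0,-4,0,0,0,0,0,0,0]' 30 |grep -E 'pos|cont';python3 -m handwheel '[0,0,0,0,0,0,0,0,0,0]' 8 |grep -E 'pos|cont';python3 prof.py;python3 -m handwheel '[0,0,0,0,0,0,0,0,0,0]' 4 |grep -E 'pos|cont';python3 prof.py
```

```text
tool_pos: [0.4896, 0.3038, 0.0573]
contact_force: [0.2, 0.2, -1.1]
tool_pos: [0.4904, 0.3044, 0.0586]
contact_force: [-0.5, -0.3, -0.2]
front y [432.0, 433.0, 434.0, 435.0, 436.0, 437.0, 438.0, 440.0, 441.0] z [33, 39, 45, 51, 57, 63, 69, 75, 81]
lean deg 10.5 phi~ -6.9 ztop 0.084
tool_pos: [0.4904, 0.3045, 0.0587]
contact_force: [0.1, 1.1, -0.1]
front y [432.0, 433.0, 434.0, 435.0, 436.0, 437.0, 438.0, 440.0, 441.0, 439.0] z [33, 39, 45, 51, 57, 63, 69, 75, 81, 87]
lean deg 10.4 phi~ -7.0 ztop 0.085
```

```bash
python3 -m handwheel '[0,0,4,0,0,0,0,3,0,0,0,0,0,0,0]' 3 |grep -E 'pos|cont';python3 prof.py;python3 -m handwheel '[0,0,0,0,0.5,0,0,0,0,0.5,0,0,0,0,0.5,0,0,0,0,0.5]' 3 |grep -E 'pos|cont|open';python3 prof.py
```

```text
tool_pos: [0.4906, 0.3047, 0.0662]
contact_force: [0.2, -0.3, -0.2]
front y [431.0, 433.0, 435.0, 436.0, 438.0, 441.0, 442.0, 443.0] z [33, 39, 45, 51, 57, 63, 69, 75]
lean deg 16.1 phi~ -1.3 ztop 0.0771
tool_pos: [0.4903, 0.3045, 0.0654]
contact_force: [0.4, -0.4, -0.4]
opening: 0.0414
front y [432.0, 435.0, 436.0, 438.0, 439.0, 441.0, 444.0, 445.0] z [33, 39, 45, 51, 57, 63, 69, 75]
lean deg 16.8 phi~ -0.6 ztop 0.0757
```

```bash
python3 -m handwheel '[0,0,20,0,0.5,0,0,45,0,0.5,0,0,50,0,0.4,0,0,50,0,0.2,0,0,50,0,0,0,0,50,0,0,20,0,5,-0.13,0,20,0,0,-0.14,0]' 20 |grep -E 'pos|rot|time'
python3 -m handwheel '[20,-10,0,-0.14,0,20,-15,0,-0.14,0,20,-15,0,-0.14,0,20,-20,0,-0.14,0,20,-20,0,-0.14,0,20,-20,0,-0.14,0,20,-20,0,-0.14,0,23,-21,0,-0.13,0]' |grep -E 'pos|rot|time'
python3 - <<'E'
from h import *
ax=np.array([np.cos(.19),np.sin(.19)])
ims=[]
for c,(r0,r1,c0,c1) in(('scene',(150,260,300,410)),('side',(180,270,240,340))):
    im,d,W,_=shot(c);w=W[r0:r1,c0:c1];q=w-np.array([.558,.137,0]);x=q[...,:2]@ax;y=q[...,:2]@[-ax[1],ax[0]]
    m=((abs(x)<.064)&(abs(y)<.064)&(w[...,2]<.07)&(w[...,2]>.028)).astype(np.uint8)
    n,l,s,ce=cv2.connectedComponentsWithStats(m)
    print(c,[(int(s[i,4]),(np.array([x[l==i].mean(),y[l==i].mean(),w[l==i][:,2].max()])*1000).round().tolist()) for i in range(1,n) if s[i,4]>5])
    ims.append(cv2.resize(im[r0:r1,c0:c1],(400,400),interpolation=2))
cv2.imwrite('pics/c7.png',np.hstack(ims))
E
python3 rim.py
```

```text
time: 28.2
tool_pos: [0.531, 0.305, 0.3388]
tool_rot: [3.137, -0.004, 1.291]
time: 29.0
tool_pos: [0.6938, 0.1629, 0.3355]
tool_rot: [-3.142, 0.0, 0.18]
scene [(36, [-29.0, 51.0, 57.0]), (65, [-42.0, 6.0, 49.0]), (33, [31.0, 40.0, 48.0]), (35, [12.0, -12.0, 47.0])]
side [(117, [57.0, -35.0, 70.0]), (38, [8.0, -7.0, 46.0]), (6, [-49.0, 2.0, 46.0])]
scene 455 [0.418 0.29  0.02 ] [0.537 0.445 0.083]
  y 0.304 zmax 0.073  y 0.329 zmax 0.071  y 0.357 zmax 0.079  y 0.38 zmax 0.083  y 0.408 zmax 0.079  y 0.43 zmax 0.079
side 1021 [0.443 0.291 0.02 ] [0.539 0.444 0.078]
  y 0.303 zmax 0.069  y 0.329 zmax 0.07  y 0.361 zmax 0.077  y 0.378 zmax 0.076  y 0.406 zmax 0.077  y 0.432 zmax 0.078
```

View pics/c7.png

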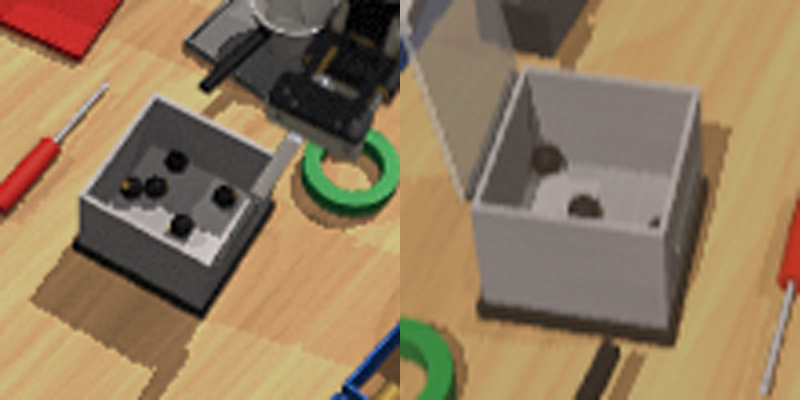

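The left half shows five balls in the hopper. The right half shows another against the lid-side wall at (547,160), which the first camera cannot see, so all six are in. Now the lid.

```bash
python3 -m handwheel '[0,0,-45,0,0,0,0,-40,0,0,0,0,0,0,0]' 20 |grep -E 'pos|cont'
python3 -m handwheel '[-15,-3,0,0,0,-15,-3,0,0,0,-15,-3,0,0,0]'|grep -E 'pos|cont'
python3 -m handwheel '[-15,-3,0,0,0,-15,-3,0,0,0,-15,-3,-4,0,0,-13,-3,-5,0,0]'|grep -E 'pos|cont'
```

```text
tool_pos: [0.6895, 0.1644, 0.2439]
contact_force: [0.1, -0.1, -0.2]
tool_pos: [0.6486, 0.1556, 0.2539]
contact_force: [0.8, 0.9, 1.7]
tool_pos: [0.5906, 0.1436, 0.2451]
contact_force: [0.9, 0.4, 0.1]
```

```bash
python3 -m handwheel '[-14,-3,-6,0,0,-14,-3,-7,0,0,-14,-3,-8,0,0]'|grep -E 'pos|cont'
python3 -m handwheel '[-10,-2,-10,0,0,-9,-2,-11,0,0,-8,-1,-11,0,0]'|grep -E 'pos|cont'
python3 - <<'E'
from h import *
ax=np.array([np.cos(.19),np.sin(.19)])
for c in('scene','side'):
    W=shot(c)[2].reshape(-1,3);q=W-np.array([.558,.137,0]);x=q[:,:2]@ax;y=q[:,:2]@[-ax[1],ax[0]]
    for a,b in((-66,-35),(35,66)):
        k=(y*1000>a)&(y*1000<b)&(W[:,2]>.113)&(abs(x)<.12)&(W[:,2]<.26)
        s=np.c_[x,W[:,2]][k]; 
        if len(s)>5: i=np.argsort(s[:,0]);print(c,a,len(s),(s[i][::max(1,len(s)//10)]*1000).round().astype(int).tolist())
E
```

```text
tool_pos: [0.5492, 0.1345, 0.2234]
contact_force: [2.8, 0.5, -1.8]
tool_pos: [0.5223, 0.1293, 0.1913]
contact_force: [1.5, -1.3, -0.4]
scene -66 330 [[-66, 177], [-39, 173], [-23, 166], [-12, 157], [-2, 157], [9, 150], [21, 138], [32, 130], [45, 127], [56, 119]]
scene 35 251 [[-26, 160], [-16, 165], [-9, 155], [0, 149], [10, 149], [20, 138], [30, 135], [40, 129], [49, 126], [59, 117], [72, 113]]
side -66 85 [[-70, 259], [-67, 178], [-65, 259], [-64, 259], [-61, 186], [-52, 181], [48, 126], [52, 123], [57, 119], [62, 117], [66, 115]]
side 35 340 [[-67, 258], [-57, 186], [-44, 172], [-30, 166], [-16, 158], [-3, 151], [10, 145], [25, 134], [40, 129], [55, 114]]
```

```bash
python3 -m handwheel '[-5,-1,-11,0,0,-5,-1,-11,0,0,-5,-1,-11,0,0]'|grep -E 'pos|cont'
python3 -m handwheel '[-5,-1,-10,0,0,-4,-1,-10,0,0,-3,-1,-8,0,0]'|grep -E 'pos|cont'
python3 -m handwheel '[-1,0,-3,0,0,0,0,0,0,0]'|grep -E 'pos|cont'
python3 -m handwheel '[0,0,-2,0,0,0,0,0,0,0]'|grep -E 'pos|cont'
```

```text
tool_pos: [0.5079, 0.1262, 0.1576]
contact_force: [0.5, -0.4, -0.1]
tool_pos: [0.5009, 0.1246, 0.1309]
contact_force: [16.0, 9.5, -1.1]
tool_pos: [0.5006, 0.1246, 0.1283]
contact_force: [15.6, 6.5, -2.8]
tool_pos: [0.5005, 0.1246, 0.1265]
contact_force: [13.9, 6.6, -1.5]
```

```bash
python3 -m handwheel '[5,1,0,0,0,0,0,-2,0,0]'|grep -E 'pos|cont'
python3 -m handwheel '[0,0,-2,0,0,0,0,-1,0,0]'|grep -E 'pos|cont';python3 -m handwheel '[0,0,-2,0,0,0,0,0,0,0]'|grep -E 'pos|cont'
```

```text
tool_pos: [0.5011, 0.1247, 0.1255]
contact_force: [-10.4, 0.5, 38.0]
tool_pos: [0.5011, 0.1248, 0.1252]
contact_force: [-15.0, -0.3, 52.4]
tool_pos: [0.5012, 0.1248, 0.1251]
contact_force: [-18.6, -0.8, 60.5]
```

Under 60 N the lid does not go any lower, so it is shut. I'll lift off, move clear and check.

```bash
python3 -m handwheel '[0,0,10,0,0,0,0,45,0,0,0,0,50,0,0,0,0,50,0,0,-10,-45,30,0,0,-10,-45,0,0,0,-10,-45,0,0,0,-10,-45,0,0,0]'|grep -E 'time|pos|cont'
python3 - <<'E'
from h import *
ax=np.array([np.cos(.19),np.sin(.19)]);ims=[]
for c,(r0,r1,c0,c1) in(('scene',(90,340,170,440)),('side',(100,350,200,470))):
    im,d,W,_=shot(c);W=W.reshape(-1,3);q=W-np.array([.558,.137,0]);x=q[:,:2]@ax;y=q[:,:2]@[-ax[1],ax[0]]
    k=(abs(y)<.066)&(x>-.085)&(x<-.069)&(W[:,2]>.1);print(c,k.sum(),'bar z',np.percentile(W[k,2],[10,50,90]).round(4))
    ims.append(cv2.resize(im[r0:r1,c0:c1],(400,370),interpolation=2))
cv2.imwrite('pics/c8.png',np.hstack(ims))
E
python3 rim.py; python3 dial.py
```

```text
time: 33.3
tool_pos: [0.4593, -0.0535, 0.3004]
contact_force: [0.3, -0.5, -0.3]
scene 140 bar z [0.1129 0.1168 0.1205]
side 182 bar z [0.1115 0.1168 0.1189]
scene 460 [0.443 0.29  0.021] [0.537 0.446 0.082]
  y 0.302 zmax 0.074  y 0.329 zmax 0.069  y 0.358 zmax 0.078  y 0.382 zmax 0.079  y 0.409 zmax 0.082  y 0.431 zmax 0.078
side 1017 [0.443 0.29  0.02 ] [0.538 0.445 0.077]
  y 0.302 zmax 0.07  y 0.328 zmax 0.069  y 0.361 zmax 0.077  y 0.378 zmax 0.077  y 0.406 zmax 0.077  y 0.432 zmax 0.077
scene 103 bar deg -1.2848663330078125 [14. 57.] [ 0.  -1.6]
wrist 89 bar deg 0.3423624634742737 [55.   3.9] [0.6 5.1]
side few 18
```

View pics/c8.png

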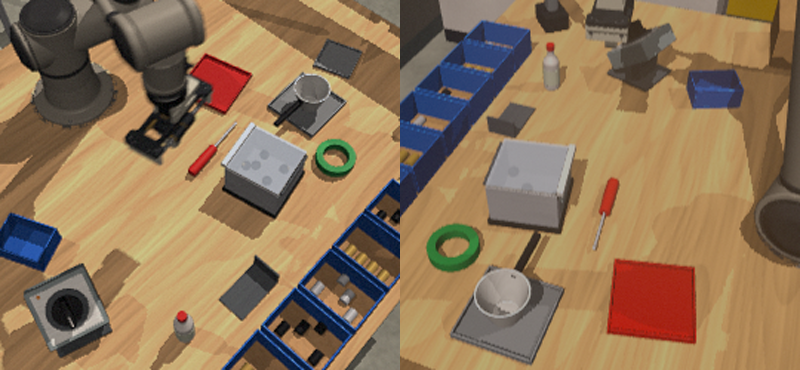

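The picture shows the lid shut over the balls at (265,165), the cup upright in the grey tray at (312,90), the dial mark pointing down the panel at (70,310), and the bystanders where they were. The bar top is at 117 mm, which matches a shut lid.

```bash
python3 -m handwheel '[0,0,0,0,0,0,0,0,0,0]'|grep time; python3 -c "
from cell import robot;print(robot.hand_in())"
```

```text
time: 33.85
the job is handed in; nothing more can be done
None
```

I handed the job in at 33.9 s, with the dial at its off stop, all six balls in the hopper, the empty cup upright in the grey tray and the lid shut.

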